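Chock the boiler barrel on the sloping baseboard and drop the cam lock

ROBOT

A 6-joint arm with a two-finger parallel gripper is mounted at the origin on the work surface. World frame = base frame: x ahead of the robot, y to its left, z up, the work surface at z = 0. Lengths are in m, angles in rad, forces in N, time in s.
With the tool pointing down it reaches from about 0.25 to 0.725 m from the base axis. Payload 4 kg.
Tool frame: the origin (TCP) lies midway between the tips of the shut fingers; the grasp point (between the pads) lies 19 mm behind it (bot.grasp_offset is the distance from the TCP to the grasp point, in m); z points along the fingers, y is the direction in which the jaws open and shut (so a half turn about z gives the same grasp; the last joint's range is limited). The gripper opens to 85 mm and grips with 20 to 120 N. Pads are 22 mm wide; open, the fingers measure 114 mm over their backs; the gripper's body (76 mm by 85 mm) begins 54 mm behind the grasp point. The pads swing forward as they close: fully open they stand 13 mm farther back than shut.
Start: joints at [1.276, 0.241, 0.005, 1.335, 0, 1.571], TCP at [0.145, 0.478, 0.231] pointing down, gripper open.
Joint ranges: [-2.72, 2.72], [-1.05, 1.87], [-1.09, 1.28], [-1.99, 2.15], [-1.42, 1.44], [-3.14, 3.14]. Speed limits (rad/s): [2.79, 2.79, 3.14, 3.14, 3.14, 3.14].

INTERFACE

Orientations are given as a unit quaternion [x, y, z, w].
In Python, from workcell import sensors, optics, bot gives the robot as it stands.
- The arm moves only by the tool apply_moves, never from a script. Its argument "plan" is one flat list of numbers, 6 for each row, row after row: the shift along the tool's x, y, z in m, then the turn, a rotation vector about the tool's x, y, z in rad. In form: [tx, ty, tz, ax, ay, az, tx, ty, tz, ax, ay, az, ...]. A call has 1 to 12 rows; each row is the pose to reach, as a shift and turn from the pose commanded when the call began, along the tool's axes at that moment; what a row does not reach only later rows make up. A row lasts 1/12 s, in which the tool goes at most 41.7 mm and 7.16 degrees, less where a joint would pass 70% of its speed; a pose out of reach is approached as far as the arm can. A call with a gripper value outside its range is refused whole. "grip" is the finger opening in m, from 0 to 0.0854, set as the call begins (left out, the last holds). The fingers move at their own pace and stop on an object; the grip force is fixed at half the most. Time passes only in rows, so rows that repeat a pose let the fingers close. It gives the time, the measured TCP pose, the force and the opening at its end, in the units of the state.
- sensors.get_obs(): the state, without advancing time (a new reading comes with each control period).
- optics.camera(name): name is "scene" or "top"; returns a dict with "pixels" (384x512x3 uint8, red, green, blue), "fx", "fy", "cx", "cy" (pixels), "pose" (4x4, takes a point from camera to world coordinates). Camera axes: x right, y up, looking along -z (the intrinsics and any distortion apply to the point x, -y, -z); pixel columns grow to the right and rows downward; lengths in m; the calibration is good to about 2 mm. A picture is of the moment at which its call begins. There is no depth.
- bot.job_done(): hands the job in, once; it reports no verdict.
The state is a dict: "clock": time; "joint_pos": joint angles; "joint_vel": joint speeds; "tau": joint torques, N m; "eef_pos": TCP position; "tool_rot": TCP orientation; "ft_force": force on the tool from outside, world axes, zero at the start; "ft_torque": the same for the moment, N m; "grip_width": finger opening in m.
Only numpy, scipy, OpenCV 4.12 (cv2) and the standard library are available. Lean on these libraries where they do the work, as an engineer would, in place of code of your own. Each camera call takes 0.05 s, during which the arm holds its last target.

TASK

The brass boiler barrel on the sloping baseboard is kept from rolling only by the two tabs of the red cam lock lever. Push the yellow wedge chock, nose first and flat on the deck, between the tabs against the middle of the barrel's low side until the barrel has rolled up against the rubber stop pad, and press it home firmly for a moment (about 12 N, never over 25 N). Then let go of the chock and swing the lever right down towards the low end, so that the chock alone holds the barrel, without disturbing the models and tools around.

Things in the scene. Friction and masses are not known exactly. Their poses are not given: they have to be found in the camera images.
- board: sloping plywood baseboard section, fixed; 300 mm along x, 220 mm along y. Origin on the table under its centre; x points horizontally uphill, y across, z straight up. The flat deck rises at 0.105 rad (6 degrees) towards +x; its surface is 36 mm above the table at the origin, 36 mm + 0.105 x at x.
- barrel: loose brass boiler barrel, a closed cylinder 60 mm in diameter, 130 mm long, 0.3 to 0.6 kg. Origin at its centre; y is its axis, along the board's y (x, z turn as it rolls). It starts resting against the two lever tabs, centre at x = -3 mm in the board frame (the deck under it is met at x = 0). Its skin dents above 25 N.
- bracket: grey stop bracket fixed on the board's upper end (its frame is the board's). It carries a 100 mm wide black rubber pad on a set screw that does not yield. The pad's face is 5 to 17 mm uphill of the barrel's uphill side at the start; the setting is not told and must be felt: the push needed jumps up from 1-4 N when the barrel meets the pad.
- chock: loose yellow plastic wedge chock, 80 mm long (x), 40 mm wide (y), 90 g, flat on the table at the start. Origin at the centre of its underside; +x points to its nose (x = +40 mm, 3 mm thick), from which a face rises at 35 degrees to a grip block (x -40 to -2 mm, 44 mm tall). With its face touching the barrel, the nose is 14 mm short of the barrel's contact line on the deck.
- chock_mid (a point): centre of the chock's grip block, half-way up: 20 mm behind the chock's origin, 22 mm above its underside. Grip across the 40 mm width. Held in the hand and pushed, it must bear only lightly on the deck, else friction there eats the push; pushing its flat tail (40 mm behind the chock's origin) low down works better.
- cam (a joint): red cam lock lever, rad. 0: handle square to the deck, tabs up; grows as the handle swings downhill (board's -x); end stop at 1.4. Stays where left; about 2 N at the handle moves it. Two steel tabs, 16 mm wide, at y = +-50 mm in the board frame, stand 37 mm above the deck on the barrel's low side and sink into slots in the deck as it swings; the chock fits between them.
- cam_shaft (a point): point on the lever's axis of rotation in line with the handle: in the board frame x = -33 mm, y = +135 mm, z = 22 mm (10 mm below the deck surface). The axis runs along the board's y.
- cam_grip (a point): point on the axis of the red lever handle, 62 mm from the shaft. The handle is a straight round bar, 16 mm in diameter, standing beside the board; its rounded end is 88 mm from the shaft.
- bus_a: green diecast bus, 115 x 34 x 42 mm; bystander, origin at the centre of its underside.
- bus_b: second green diecast bus, 115 x 34 x 42 mm; bystander, origin at the centre of its underside.
- shed: cream plastic engine shed with grey roof, 170 x 100 x 88 mm; bystander, origin at the centre of its underside.
- portal: copper-brown resin tunnel portal, 32 x 155 x 138 mm; bystander, origin at the centre of its underside.
- cutter: steel rail cutter with blue handles, 150 x 65 x 16 mm, lying flat; bystander, origin at the centre of its underside.
- scriber: boxwood scriber, 135 x 12 x 12 mm, lying flat; bystander, origin at the centre of its underside.
Mind the look-alikes: they are no part of the job. Several things look just like the chock: the one meant starts farthest from the robot's base. There is more than one size of the barrel; the one meant has the size given above.

How it is judged:
By the outcome, as a careful person would: the job done as asked, in the order asked, and still so for the second after the job is handed in, with the robot touching nothing.
It also fails if it takes over 72 s, if anything falls off the work surface, if the arm or the gripper's body presses on something with over 40 N, if the wrist force passes 120 N, or if a joint passes its speed limit or range.

## Working session

There is one attempt and no reset: what is moved stays moved. The work goes in short steps, Python scripts to look and compute and a tool call to move; the robot and the scene stay as the last step left them, time stands still between calls to the robot, and variables do not carry over. Pictures are saved under pics/ and viewed, and the job is handed in when it is done.

Besides the shell and the picture viewer there is one more tool, called after "Request:" in YAML: its name, and indented under it one key for each argument. apply_moves: Moves the arm, as the interface text tells. Its arguments: {"type":"object","properties":{"plan":{"type":"array","items":{"type":"number"}},"grip":{"type":"number"}},"required":["plan"]}

```bash
ls; mkdir -p pics; python3 - <<'E'
from workcell import sensors, optics, bot
import cv2,numpy as np
print(sensors.get_obs(), bot.grasp_offset)
for n in("scene","top"):
    c=optics.camera(n); cv2.imwrite(f"pics/{n}0.png",c["pixels"][:,:,::-1]); print({k:v for k,v in c.items() if k!="pixels"})
E
```

```text
pics
{'clock': 0.0, 'joint_pos': array([ 1.27600997e+00,  2.41438734e-01,  3.73974510e-03,  1.33522664e+00,
       -3.30439274e-05,  1.57081104e+00]), 'joint_vel': array([ 4.87756542e-04,  6.59377355e-07, -2.68093848e-04,  1.26513771e-03,
       -1.04216042e-04, -9.08321883e-04]), 'tau': array([-1.88394993e-04, -3.72320330e+01,  2.52406883e+01,  1.72174943e-02,
       -9.09711389e-06,  1.13885511e-05]), 'eef_pos': array([0.14509256, 0.47782073, 0.23040604]), 'tool_rot': array([ 1.46867251e-01,  9.89155638e-01, -1.05553370e-03, -1.40003998e-04]), 'ft_force': array([ 0.67175587, -0.02465749, -0.24898219]), 'ft_torque': array([-0.04369461, -0.01098797,  0.0068737 ]), 'grip_width': 0.08544035265336128} 0.0187
{'fx': 484.83322797723196, 'fy': 484.83322797723196, 'cx': 262.01437995516966, 'cy': 185.3318189746426, 'pose': array([[ 0.79190572, -0.51660852,  0.32557791,  1.06656279],
       [ 0.61064117,  0.66852007, -0.42449769, -0.69413207],
       [ 0.00164375,  0.53497342,  0.84486729,  1.48183412],
       [ 0.        ,  0.        ,  0.        ,  1.        ]])}
{'fx': 491.6351012625008, 'fy': 491.6351012625008, 'cx': 256.8586191660991, 'cy': 198.1067792631001, 'pose': array([[-2.48595122e-03,  9.80276696e-01, -1.97614321e-01,
         2.24332681e-01],
       [-9.99946591e-01, -4.54383028e-04,  1.03251492e-02,
         4.93512315e-03],
       [ 1.00317106e-02,  1.97629435e-01,  9.80225470e-01,
         1.45377497e+00],
       [ 0.00000000e+00,  0.00000000e+00,  0.00000000e+00,
         1.00000000e+00]])}
```

View pics/scene0.png

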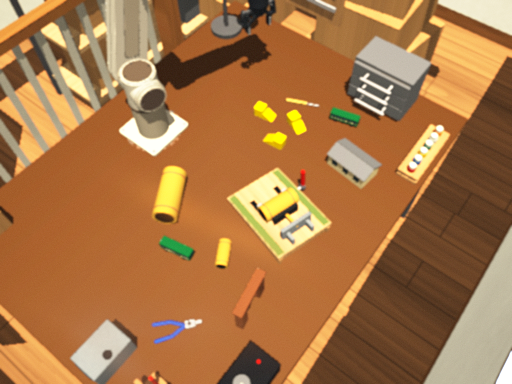

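View pics/top0.png

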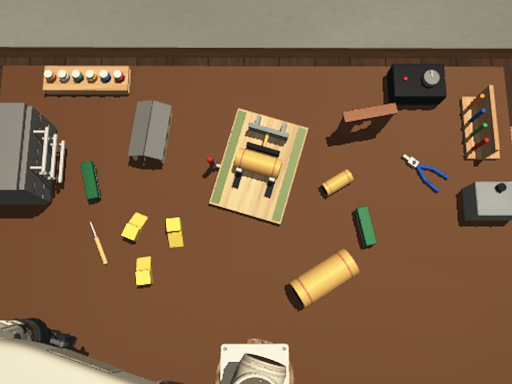

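```bash
cat > h.py <<'E'
import numpy as np, cv2
from scipy.spatial.transform import Rotation as R
from workcell import sensors, optics, bot
def ray(c,u,v):
    d=np.array([(u-c["cx"])/c["fx"],-(v-c["cy"])/c["fy"],-1.]); P=c["pose"]
    return P[:3,3],P[:3,:3]@d
def atz(c,u,v,z):
    o,d=ray(c,u,v); return o+d*(z-o[2])/d[2]
def proj(c,p):
    P=c["pose"]; q=(np.atleast_2d(p)-P[:3,3])@P[:3,:3]
    return np.stack([c["cx"]-c["fx"]*q[:,0]/q[:,2], c["cy"]+c["fy"]*q[:,1]/q[:,2]],1)
def tri(c1,uv1,c2,uv2):
    o1,d1=ray(c1,*uv1);o2,d2=ray(c2,*uv2)
    s=np.linalg.lstsq(np.stack([d1,-d2],1),o2-o1,rcond=None)[0]
    a=o1+d1*s[0];b=o2+d2*s[1]; return (a+b)/2,np.linalg.norm(a-b)
def crop(c,x0,y0,w,h,k,fn):
    im=c["pixels"][y0:y0+h,x0:x0+w,::-1]; cv2.imwrite(fn,cv2.resize(im,None,fx=k,fy=k,interpolation=cv2.INTER_CUBIC))
E
python3 - <<'E'
from h import *
t=optics.camera("top"); s=optics.camera("scene")
for u,v in((135,227),(175,232),(144,271)):
    p=atz(t,u,v,.02); print(p,np.hypot(*p[:2]))
crop(t,110,200,100,75,8,"pics/t1.png")
crop(t,200,100,120,90,6,"pics/t2.png") 
crop(t,200,140,120,90,6,"pics/t2b.png") 
crop(s,245,90,80,60,10,"pics/s1.png")
crop(s,220,160,120,100,6,"pics/s2.png")
E
```

```text
[0.42710048 0.34747499 0.02      ] 0.5505939439132588
[0.41220762 0.22989865 0.02      ] 0.47198359588311034
[0.29921094 0.31566822 0.02      ] 0.4349409359680543
```

View pics/t1.png

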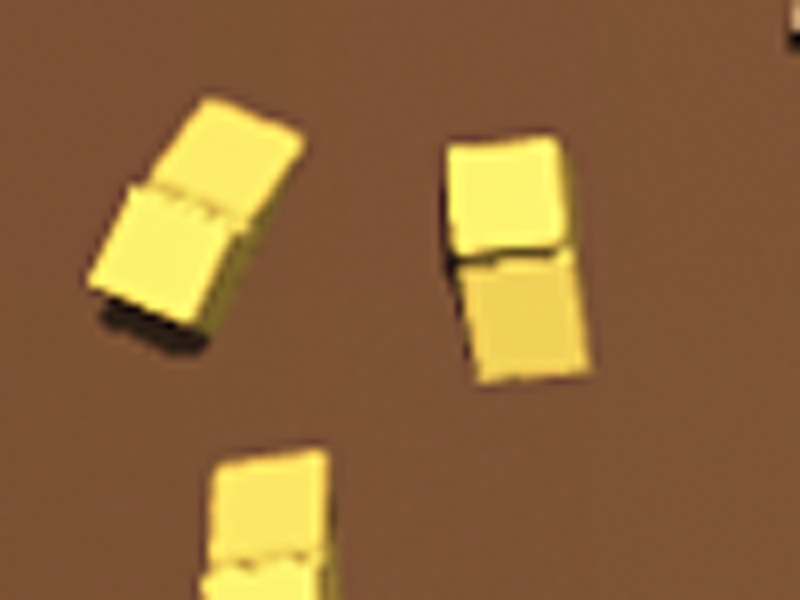

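View pics/t2.png

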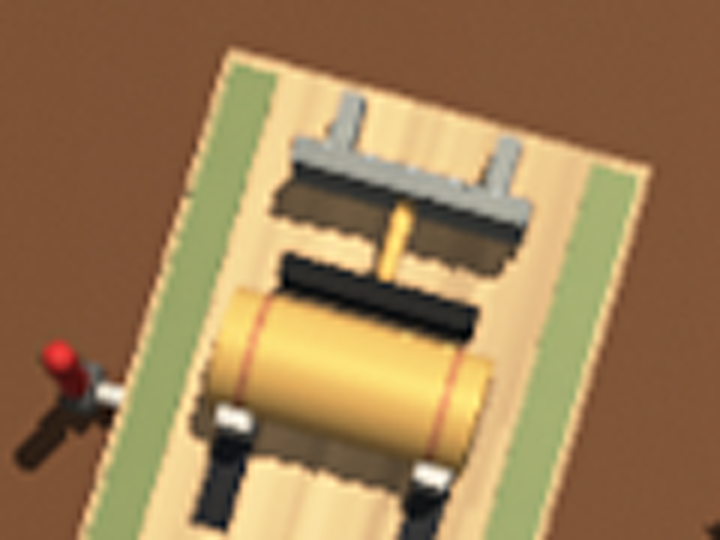

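View pics/t2b.png

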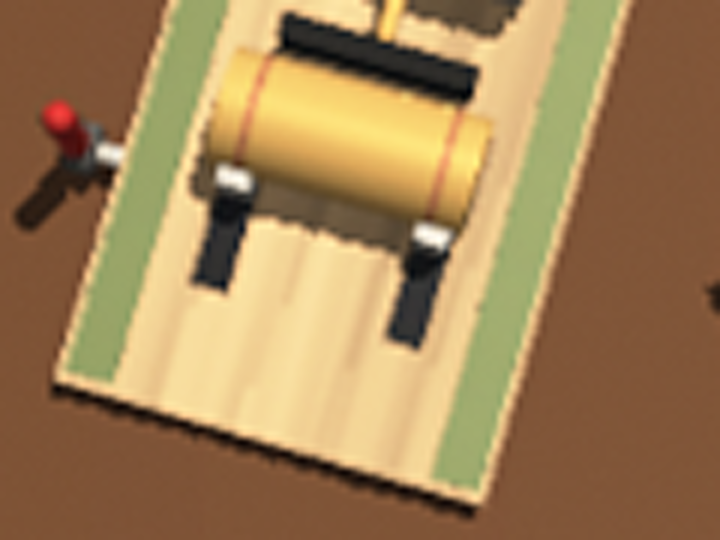

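View pics/s1.png

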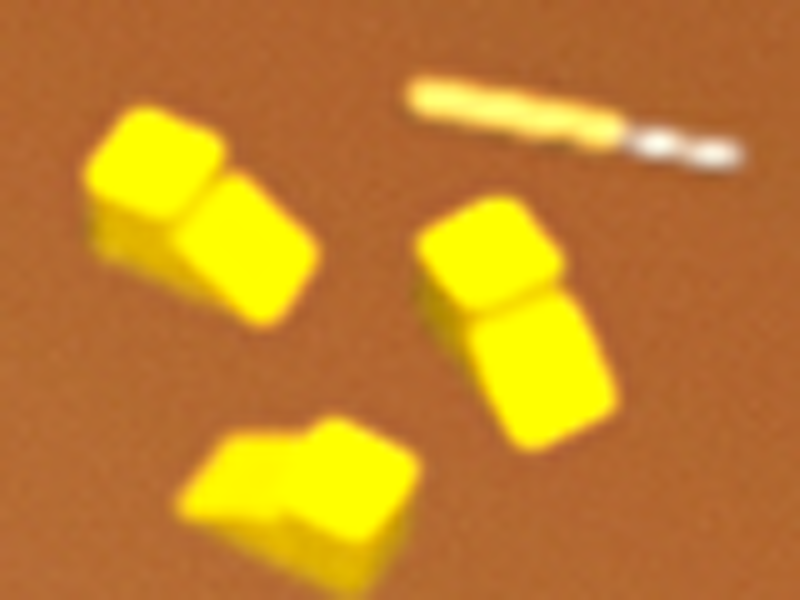

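View pics/s2.png

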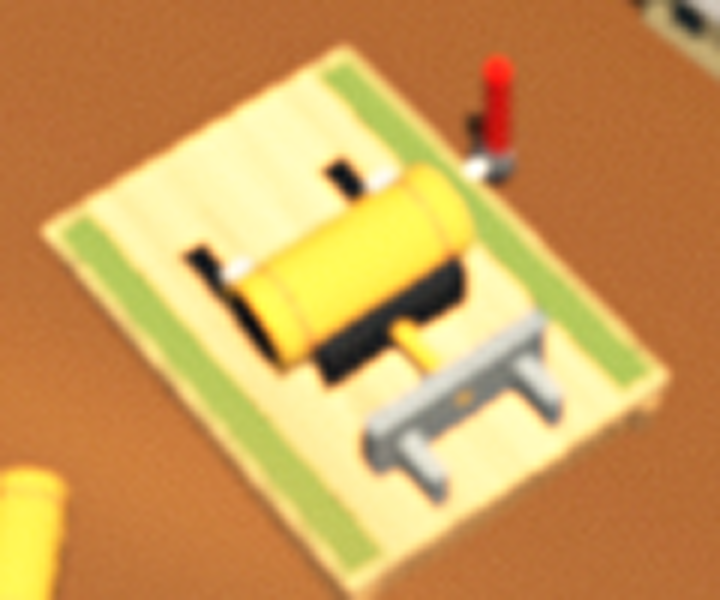

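```bash
cat > fit.py <<'E'
from h import *
from scipy.optimize import least_squares
t=optics.camera("top"); s=optics.camera("scene")
def up(a,o,k): return (np.array(a,float)+.5)/k-.5+np.array(o)
def fit(loc,tp,sp,x0,free):
    def pose(x): return loc@R.from_euler('z',x[2]).as_matrix().T+[x[0],x[1],x[3] if free else 0]
    def r(x): 
        o=[]
        P=pose(x)
        if tp is not None:o.append(proj(t,P)-tp)
        if sp is not None:o.append(proj(s,P)-sp)
        return np.concatenate(o).ravel()
    q=least_squares(r,x0,loss='soft_l1'); return q.x,r(q.x).reshape(-1,2)
np.set_printoptions(precision=4,suppress=True)
tb=np.vstack([up([(230,50),(651,168)],(200,100),6),up([(62,378),(478,503)],(200,140),6)])
sb=up([(668,375),(355,595),(345,45),(42,230)],(220,160),6)
k=np.tan(.105)
L=np.array([(.15,.11,.036+.15*k),(.15,-.11,.036+.15*k),(-.15,.11,.036-.15*k),(-.15,-.11,.036-.15*k)])
tc=up([(133,185),(88,285),(195,323),(245,232),(207,97),(305,140)],(110,200),8)
sc=up([(565,260),(505,197),(415,245),(470,312),(615,400),(530,450)],(245,90),10)
C=np.array([(-2,20,44),(-40,20,44),(-40,-20,44),(-2,-20,44),(40,20,3),(40,-20,3)])/1e3
for l,a,b,x0 in((L,tb,sb,[.58,0,-.25]),(C,tc,sc,[.43,.35,-.4])):
    for A,B in((a,b),(a,None),(None,b)):
        x,r=fit(l,A,B,x0,0);print("xyyaw",x,"rms",np.sqrt((r**2).mean()))
    x,r=fit(l,a,b,x0+[0],1);print("free z",x);print(r)
E
python3 fit.py
```

```text
xyyaw [ 0.6117 -0.0148 -0.2892] rms 0.5601354718618573
xyyaw [ 0.6113 -0.0158 -0.2916] rms 0.5634273568529257
xyyaw [ 0.6121 -0.0134 -0.2842] rms 0.3098025234670014
free z [ 0.6117 -0.0148 -0.2892  0.0002]
[[-0.3751 -0.6597]
 [-0.3204 -0.482 ]
 [-1.4417  0.1745]
 [ 0.5369  0.226 ]
 [-0.0544  0.6123]
 [-0.8095 -0.3164]
 [-0.3708  0.603 ]
 [-0.1191 -0.0158]]
xyyaw [ 0.4308  0.3486 -0.3607] rms 0.5313689968169307
xyyaw [ 0.4301  0.3477 -0.3721] rms 0.4282760830894051
xyyaw [ 0.4316  0.3507 -0.3366] rms 0.3390043068992112
free z [ 0.4308  0.3484 -0.3601  0.0007]
[[-0.1066  0.0726]
 [ 0.2235 -0.1634]
 [-0.3168 -0.0374]
 [-1.3278 -0.9718]
 [-0.2808  0.0678]
 [-0.1568 -0.6533]
 [-0.9932  0.5997]
 [-0.4742  0.514 ]
 [-0.0694 -0.1563]
 [-0.1349 -0.3934]
 [-0.6458  0.5737]
 [-0.6836 -0.1701]]
```

```bash
cat > ov.py <<'E'
from h import *
import sys
def tf(L,x): return L@R.from_euler('z',x[2]).as_matrix().T+[x[0],x[1],0]
B=[.6117,-.0148,-.2892]
k=np.tan(.105)
def dk(x,y,h=0): # deck pt: along board x horizontally, h normal to deck
    return (x-h*np.sin(.105),y,.036+x*k+h*np.cos(.105))
def boardlines(cam=0):
    o=[]
    c=[dk(.15,.11),dk(.15,-.11),dk(-.15,-.11),dk(-.15,.11),dk(.15,.11)]; o.append(c)
    # barrel ends
    for y in(.065,-.065):
        o.append([(-.00314+.03*np.cos(a),y,.036+.03/np.cos(.105)-.00033+.03*np.sin(a)) for a in np.linspace(0,2*np.pi,40)])
    d=.105-0  # handle normal to deck
    sh=np.array([-.033,.135,.022]); n=np.array([-np.sin(.105+cam),0,np.cos(.105+cam)])
    o.append([sh,sh+.088*n])
    return [np.array(a,float) for a in o]
C=[.4308,.3486,-.3607]
def chocklines():
    w=.02;o=[]
    for y in(w,-w): o.append([(-.04,y,0),(-.04,y,.044),(-.002,y,.044),(-.002,y,.003+.042*np.tan(np.radians(35))),(.04,y,.003),(.04,y,0),(-.04,y,0)])
    for a,b in((-.04,.044),(-.002,.044),(.04,.003)): o.append([(a,w,b),(a,-w,b)])
    return [np.array(a,float) for a in o]
def draw(c,lines,x0,y0,w,h,k,fn):
    im=cv2.resize(c["pixels"][y0:y0+h,x0:x0+w,::-1],None,fx=k,fy=k,interpolation=cv2.INTER_CUBIC)
    for l in lines:
        p=((proj(c,l)-[x0,y0]+.5)*k-.5)
        cv2.polylines(im,[np.round(p).astype(np.int32)],False,(255,0,255),1,cv2.LINE_AA)
    cv2.imwrite(fn,im)
E
python3 - <<'E'
from ov import *
t=optics.camera("top"); s=optics.camera("scene")
bl=[tf(l,B) for l in boardlines()]; cl=[tf(l,C) for l in chocklines()]
draw(t,bl,200,100,120,130,5,"pics/ob_t.png")
draw(s,bl,220,160,120,100,6,"pics/ob_s.png")
draw(t,cl,110,205,50,45,12,"pics/oc_t.png")
draw(s,cl,280,100,50,40,12,"pics/oc_s.png")
E
```

```text
(no output)
```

View pics/ob_t.png

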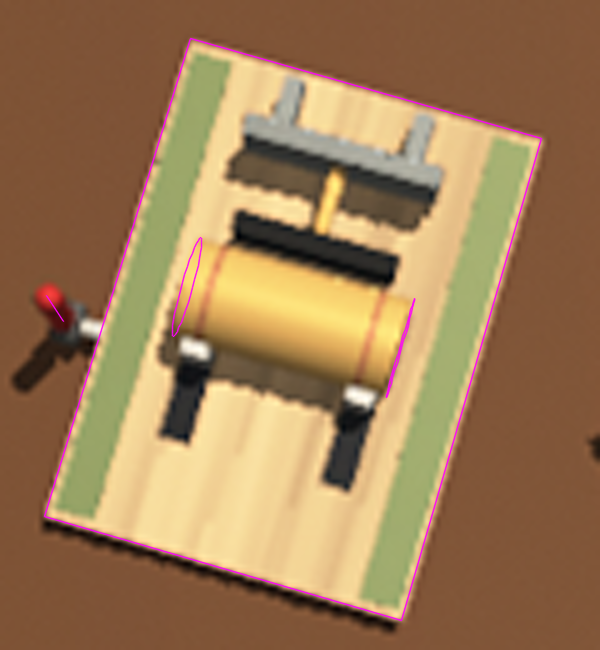

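View pics/ob_s.png

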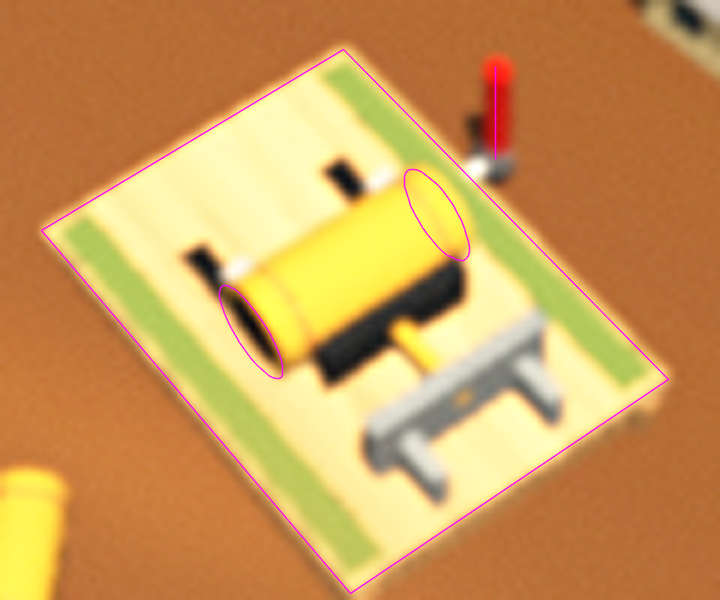

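View pics/oc_t.png

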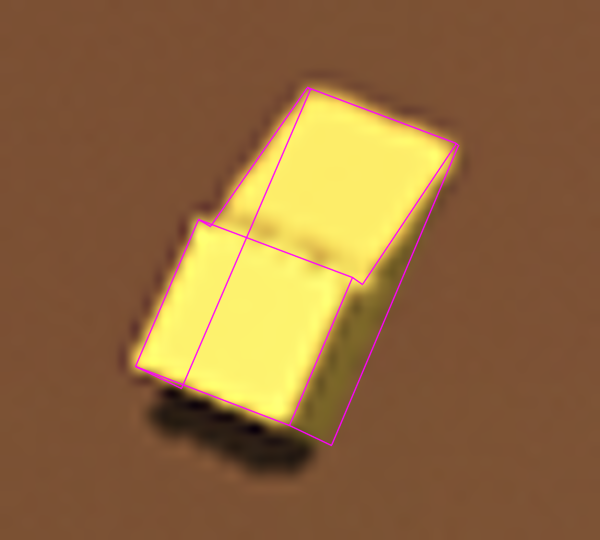

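View pics/oc_s.png

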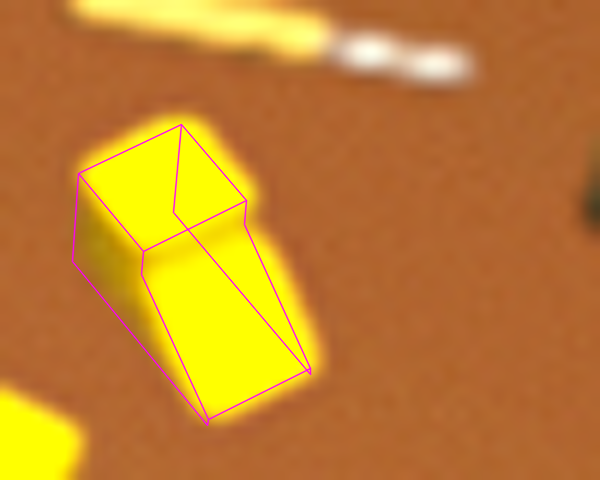

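```bash
cat > mv.py <<'E'
from h import *
B=np.array([.6117,-.0148,-.2892]); C=np.array([.4308,.3486,-.3607])
Rb=R.from_euler('z',B[2]); Rd=Rb*R.from_euler('y',-.105)
Rc=R.from_euler('z',C[2])
F=R.from_matrix(np.diag([-1.,1,-1]))   # tool x=-x, y=y, z=-z
k=np.tan(.105)
def bd(x,y,z): return Rb.apply([x,y,z])+[B[0],B[1],0]
def deck(x,y,h): # x horizontal board coordinate of foot point, h normal to deck
    return bd(x-h*np.sin(.105),y,.036+x*k+h*np.cos(.105))
def obs():
    o=sensors.get_obs(); return o,np.array(o["eef_pos"]),R.from_quat(o["tool_rot"])
def delta(p,Rt):
    o,pe,Re=obs()
    np.set_printoptions(precision=4,suppress=True)
    print("t",o["clock"],"d",Re.inv().apply(np.array(p)-pe),"rv",(Re.inv()*Rt).as_rotvec(),"F",o["ft_force"],"g",o["grip_width"])
def fb():
    o,pe,Re=obs(); q=Rb.inv().apply(pe-[B[0],B[1],0])
    print("t",round(o["clock"],2),"tcp board",q,"h",(q[2]-.036-q[0]*k)*np.cos(.105),"F board",Rb.inv().apply(o["ft_force"]),"g",o["grip_width"])
E
python3 - <<'E'
from mv import *
for f in (F,F*R.from_euler('z',np.pi)):
    p=Rc.apply([-.02,0,0])+[C[0],C[1],0]
    delta(p+[0,0,.10],Rc*f)
E
```

```text
t 0.4 d [-0.291  -0.0398  0.1312] rv [-0.0003  0.      0.0659] F [-0.8554  0.1645  0.1382] g 0.08554730263499485
t 0.4 d [-0.291  -0.0398  0.1312] rv [-0.     -0.0004 -3.0757] F [-0.8554  0.1645  0.1382] g 0.08554730263499485
```

Request:
apply_moves:
  plan: [-0.291,-0.0398,0.131,0,0,0.066,-0.291,-0.0398,0.131,0,0,0.066,-0.291,-0.0398,0.131,0,0,0.066,-0.291,-0.0398,0.131,0,0,0.066,-0.291,-0.0398,0.131,0,0,0.066,-0.291,-0.0398,0.131,0,0,0.066,-0.291,-0.0398,0.131,0,0,0.066,-0.291,-0.0398,0.131,0,0,0.066,-0.291,-0.0398,0.131,0,0,0.066,-0.291,-0.0398,0.131,0,0,0.066,-0.291,-0.0398,0.131,0,0,0.066]
  grip: 0.07

```text
clock: 1.32
eef_pos: [0.4119, 0.3559, 0.1004]
tool_rot: [0.18, 0.984, 0.0, -0.0]
ft_force: [0.0, 0.3, 0.4]
grip_width: 0.0702
```

```bash
python3 - <<'E'
from mv import *
p=Rc.apply([-.02,0,0])+[C[0],C[1],0]
delta(p+[0,0,.005],Rc*F); print(obs()[1])
t=optics.camera("top"); crop(t,100,170,110,110,6,"pics/t3.png")
s=optics.camera("scene"); crop(s,240,60,100,80,7,"pics/s3.png")
E
```

```text
t 1.3167 d [-0.0003 -0.0001  0.0954] rv [-0.0001 -0.0006 -0.0004] F [0.0406 0.3347 0.4419] g 0.07016190417082327
[0.4119 0.3559 0.1004]
```

View pics/t3.png

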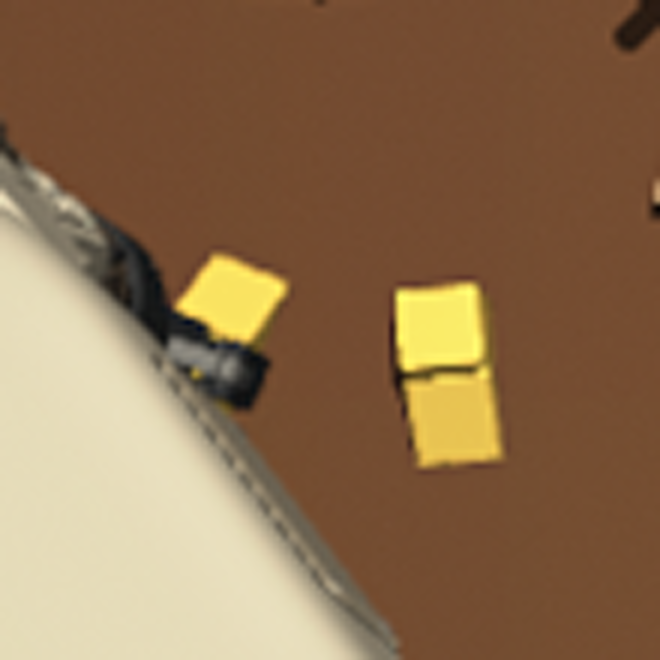

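View pics/s3.png

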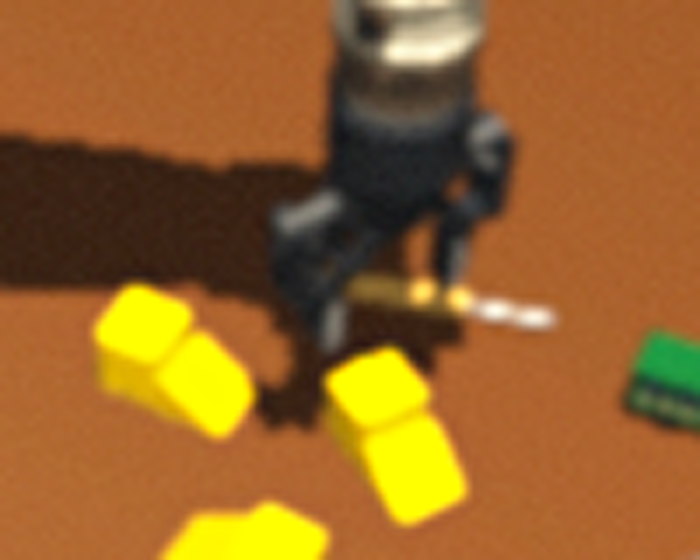

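The open fingers straddle the chock meant (top (135,227); the other two at (175,232) and (144,271) lie nearer the base, r 0.47/0.43 against 0.55). Descend and grip.

Request:
apply_moves:
  plan: [0,0,0.03,0,0,0,0,0,0.06,0,0,0,0,0,0.08,0,0,0,0,0,0.09,0,0,0,0,0,0.0955,0,0,0,0,0,0.0955,0,0,0,0,0,0.0955,0,0,0]

```text
clock: 2.0
eef_pos: [0.4125, 0.3568, 0.0059]
tool_rot: [0.179, 0.984, 0.001, 0.001]
ft_force: [-0.5, 0.5, 0.9]
grip_width: 0.07
```

Request:
apply_moves:
  plan: [0,0,0,0,0,0,0,0,0,0,0,0,0,0,0,0,0,0,0,0,0,0,0,0,0,0,0,0,0,0,0,0,0,0,0,0,0,0,0,0,0,0,0,0,0,0,0,0]
  grip: 0.03

```text
clock: 2.67
eef_pos: [0.4132, 0.3567, 0.0064]
tool_rot: [0.179, 0.984, 0.001, 0.001]
ft_force: [-0.5, -0.4, 6.2]
grip_width: 0.0396
```

Request:
apply_moves:
  plan: [0,0,-0.03,0,0,0,0,0,-0.07,0,0,0,0,0,-0.105,0,0,0,0,0,-0.11,0,0,0,0,0,-0.11,0,0,0]

```text
clock: 3.08
eef_pos: [0.4141, 0.3573, 0.1182]
tool_rot: [0.18, 0.984, 0.003, 0.002]
ft_force: [-0.2, -0.4, -1.9]
grip_width: 0.039
```

```bash
python3 - <<'E'
from mv import *
delta(deck(-.10,0,.0064+.06),Rd*F)
E
```

```text
t 3.0833 d [-0.2095 -0.2862  0.0256] rv [ 0.0024 -0.1013 -0.0721] F [-0.1964 -0.3558 -1.9285] g 0.03903067738709899
```

Request:
apply_moves:
  plan: [-0.02,-0.027,0,0,-0.01,-0.007,-0.042,-0.057,0,0,-0.03,-0.02,-0.063,-0.086,0,0,-0.05,-0.03,-0.084,-0.115,0,0,-0.07,-0.05,-0.105,-0.143,0.005,0,-0.09,-0.06,-0.126,-0.172,0.01,0,-0.1,-0.072,-0.147,-0.2,0.015,0,-0.1,-0.072,-0.168,-0.229,0.02,0,-0.1,-0.072,-0.189,-0.258,0.023,0,-0.1,-0.072,-0.2095,-0.286,0.0255,0,-0.1,-0.072,-0.2095,-0.286,0.0255,0,-0.1,-0.072,-0.2095,-0.286,0.0255,0,-0.1,-0.072]

```text
clock: 4.08
eef_pos: [0.5058, 0.0123, 0.0873]
tool_rot: [0.146, 0.988, -0.009, 0.047]
ft_force: [-0.1, -0.5, -0.6]
grip_width: 0.0395
```

```bash
python3 - <<'E'
from mv import *
fb();delta(deck(-.10,0,.0064),Rd*F)
t=optics.camera("top"); crop(t,190,90,120,140,5,"pics/t4.png")
s=optics.camera("scene"); crop(s,210,120,130,120,6,"pics/s4.png")
E
```

```text
t 4.08 tcp board [-0.10927609 -0.00424004  0.08725018] h 0.062420836619125245 F board [ 0.03357969 -0.54806371 -0.62246675] g 0.03952413065262232
t 4.0833 d [-0.0032  0.0045  0.056 ] rv [-0.005  -0.0089 -0.0035] F [-0.1241 -0.5349 -0.6225] g 0.03952413065262232
```

View pics/t4.png

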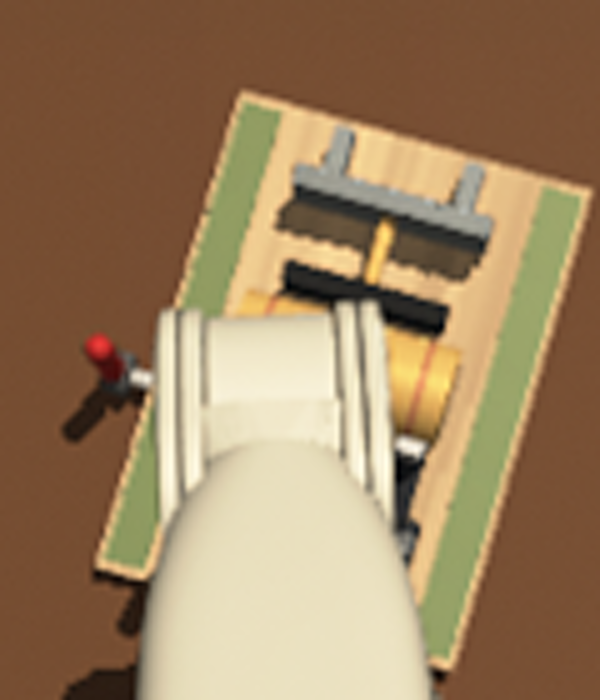

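View pics/s4.png

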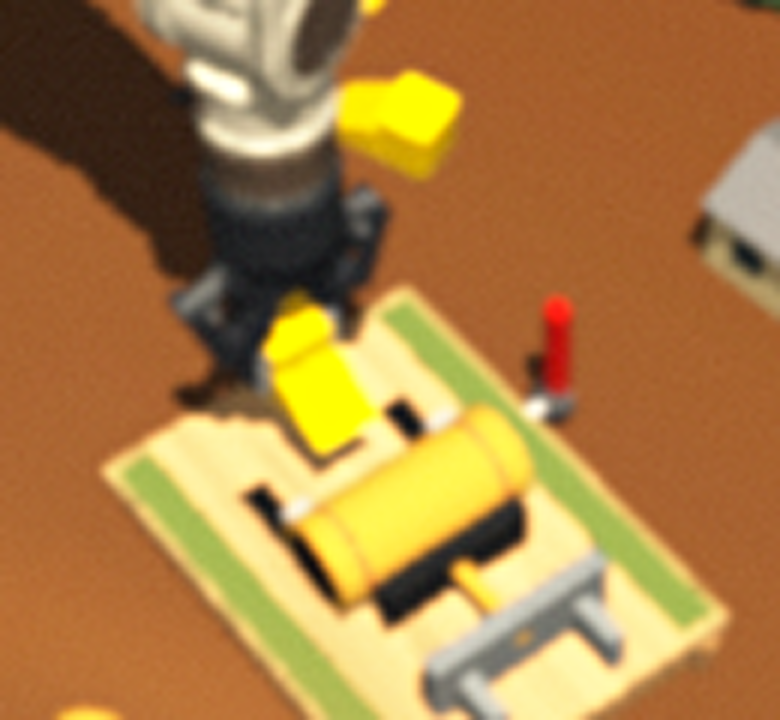

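Request:
apply_moves:
  plan: [-0.0032,0.0045,0.015,-0.005,-0.009,-0.0035,-0.0032,0.0045,0.03,-0.005,-0.009,-0.0035,-0.0032,0.0045,0.042,-0.005,-0.009,-0.0035,-0.0032,0.0045,0.05,-0.005,-0.009,-0.0035,-0.0032,0.0045,0.052,-0.005,-0.009,-0.0035,-0.0032,0.0045,0.052,-0.005,-0.009,-0.0035]

```text
clock: 4.68
eef_pos: [0.5156, 0.017, 0.0371]
tool_rot: [0.141, 0.989, -0.007, 0.053]
ft_force: [-0.5, -0.1, -0.4]
grip_width: 0.0393
```

```bash
python3 - <<'E'
from mv import *
fb();delta(deck(-.10,0,.0064),Rd*F)
E
```

```text
t 4.68 tcp board [-0.10119519  0.00301963  0.03708122] h 0.011681249798224004 F board [-0.47749283 -0.24008697 -0.39128931] g 0.03929565819280822
t 4.6833 d [ 0.0001 -0.003   0.0053] rv [0.0011 0.002  0.0059] F [-0.5261 -0.0939 -0.3913] g 0.03929565819280822
```

Request:
apply_moves:
  plan: [0,-0.003,0.0015,0,0,0.004,0,-0.003,0.003,0,0,0.004,0,-0.003,0.004,0,0,0.004,0,-0.003,0.0045,0,0,0.004,0,-0.003,0.005,0,0,0.004,0,-0.003,0.005,0,0,0.004]

```text
clock: 5.18
eef_pos: [0.5162, 0.0129, 0.033]
tool_rot: [0.144, 0.988, -0.007, 0.054]
ft_force: [0.2, -0.1, -0.6]
grip_width: 0.0393
```

```bash
python3 - <<'E'
from mv import *
fb();delta(deck(-.10,0,.0064),Rd*F)
E
```

```text
t 5.18 tcp board [-0.09941422 -0.00066956  0.0330276 ] h 0.007463296702364245 F board [ 0.18604006 -0.08484483 -0.63646419] g 0.039308593919542535
t 5.1833 d [0.0014 0.0007 0.0011] rv [ 0.0016  0.0041 -0.    ] F [ 0.1541 -0.1344 -0.6365] g 0.039308593919542535
```

Request:
apply_moves:
  plan: [0.001,0,0.0005,0.0016,0.004,0,0.001,0,0.001,0.0016,0.004,0,0.001,0,0.0015,0.0016,0.004,0,0.001,0,0.0015,0.0016,0.004,0,0.001,0,0.0015,0.0016,0.004,0]

```text
clock: 5.6
eef_pos: [0.5152, 0.0132, 0.0319]
tool_rot: [0.144, 0.988, -0.008, 0.052]
ft_force: [-2.3, 0.5, 5.1]
grip_width: 0.0394
```

```bash
python3 - <<'E'
from mv import *
fb();delta(deck(-.10,0,.0064),Rd*F)
s=optics.camera("scene"); crop(s,210,150,120,100,6,"pics/s5.png")
E
```

```text
t 5.6 tcp board [-0.10046407 -0.00065934  0.0319381 ] h 0.006489826513000982 F board [-2.36515908 -0.21042711  5.10024076] g 0.03940423371852057
t 5.6 d [0.0002 0.0007 0.0001] rv [-0.0001  0.      0.0002] F [-2.327   0.4728  5.1002] g 0.03940423371852057
```

View pics/s5.png

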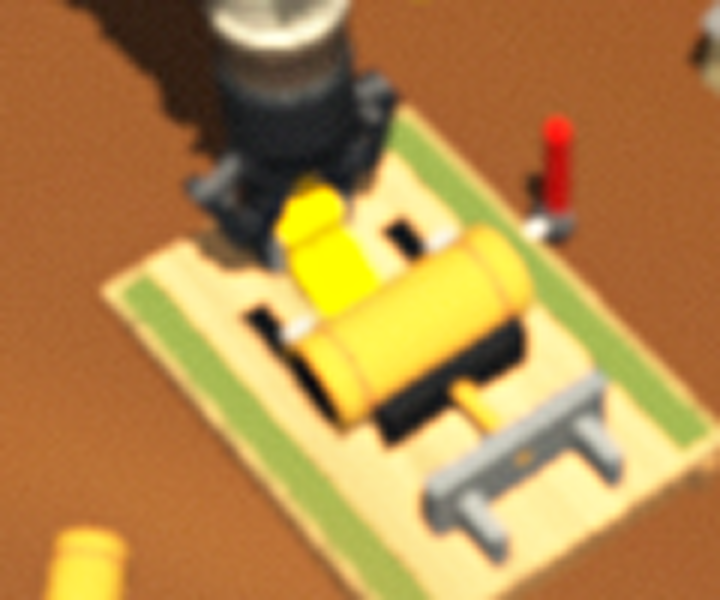

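Request:
apply_moves:
  plan: [0,0,0,0,0,0,0,0,0,0,0,0,0,0,0,0,0,0,0,0,0,0,0,0,0,0,0,0,0,0]
  grip: 0.062

```text
clock: 6.07
eef_pos: [0.5154, 0.0132, 0.0312]
tool_rot: [0.144, 0.988, -0.008, 0.052]
ft_force: [0.2, -0.2, 0.4]
grip_width: 0.0619
```

Request:
apply_moves:
  plan: [0,0,-0.01,0,0,0,0,0,-0.03,0,0,0,0,0,-0.06,0,0,0,0.02,0,-0.065,0,0,0,0.04,0,-0.065,0,0,0,0.04,0,-0.065,0,0,0]

```text
clock: 6.57
eef_pos: [0.4671, 0.027, 0.0922]
tool_rot: [0.143, 0.988, -0.008, 0.05]
ft_force: [-2.0, -0.5, -0.6]
grip_width: 0.0622
```

Request:
apply_moves:
  plan: [0,0,0,0,0,0,0,0,0,0,0,0,0,0,0,0,0,0,0,0,0,0,0,0,0,0,0,0,0,0,0,0,0,0,0,0,0,0,0,0,0,0]
  grip: 0.0

```text
clock: 7.15
eef_pos: [0.4708, 0.0264, 0.0915]
tool_rot: [0.144, 0.988, -0.008, 0.052]
ft_force: [0.4, 0.2, -0.3]
grip_width: 0.0001
```

```bash
python3 - <<'E'
from mv import *
fb();delta(deck(-.140,0,.007),Rd*F)
s=optics.camera("scene"); crop(s,210,150,120,100,6,"pics/s6.png")
t=optics.camera("top"); crop(t,190,90,120,140,5,"pics/t6.png")
E
```

```text
t 7.15 tcp board [-0.14679607 -0.00068658  0.09154704] h 0.07062640067323103 F board [ 0.29857398  0.34191769 -0.28656313] g 7.770633484376055e-05
t 7.15 d [0.0006 0.0007 0.0636] rv [-0.0003 -0.0004 -0.    ] F [ 0.3837  0.2426 -0.2866] g 7.770633484376055e-05
```

View pics/s6.png

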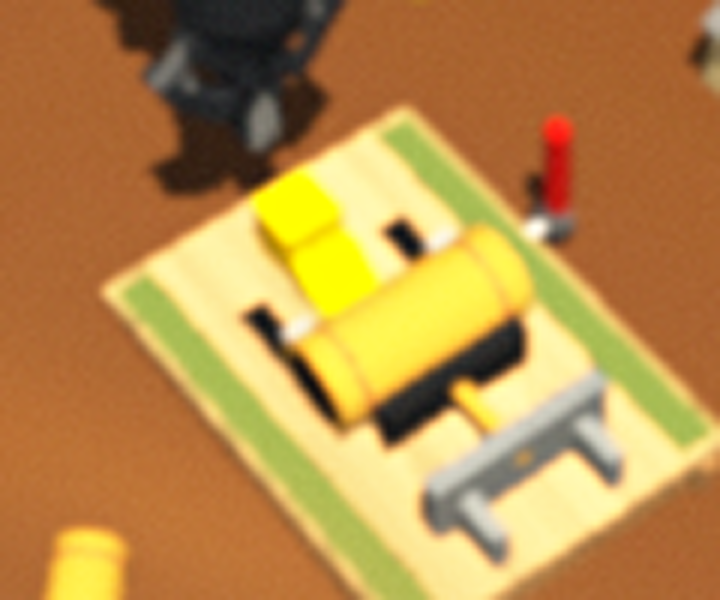

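View pics/t6.png

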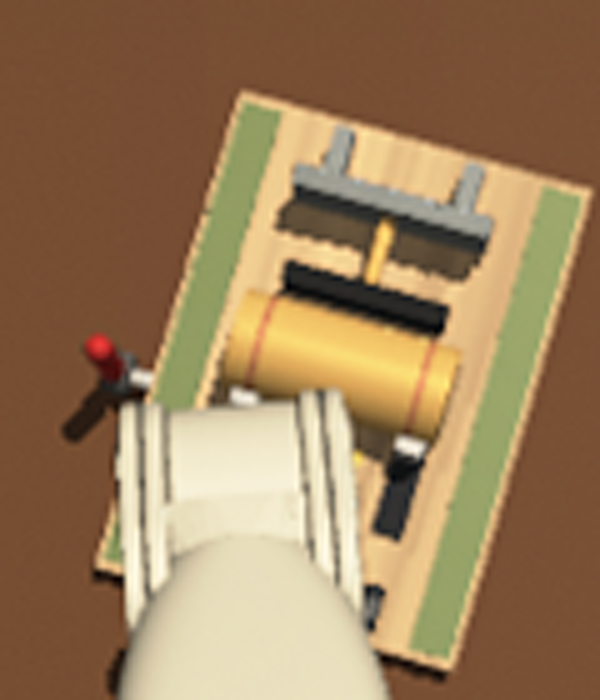

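```bash
cat >> mv.py <<'E'
def chk(xo,y0,fn,name="scene",dyaw=0,win=(210,150,120,100,6)):
    import ov
    c=optics.camera(name)
    L=[(Rd*R.from_euler('z',dyaw)).apply(l)+deck(xo,y0,0) for l in ov.chocklines()]
    ov.draw(c,L+[ov.tf(ov.boardlines()[0],B)],*win,fn)
E
python3 - <<'E'
from mv import *
chk(-.080,0,"pics/s7.png")
E
```

```text
(no output)
```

View pics/s7.png

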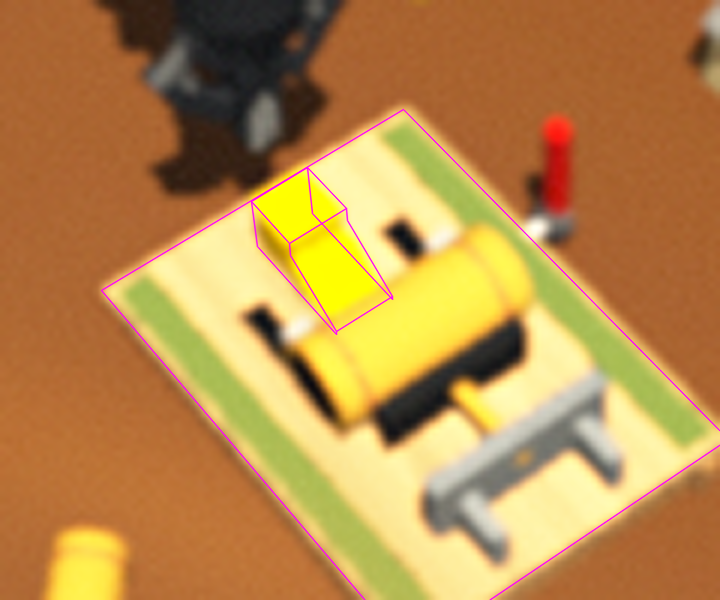

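Request:
apply_moves:
  plan: [0.0006,0.0007,0.03,0,0,0,0.0006,0.0007,0.05,0,0,0,0.0006,0.0007,0.06,0,0,0,0.0006,0.0007,0.0635,0,0,0,0.0006,0.0007,0.0635,0,0,0,0.0006,0.0007,0.0635,0,0,0]

```text
clock: 7.8
eef_pos: [0.477, 0.0254, 0.0289]
tool_rot: [0.144, 0.988, -0.008, 0.052]
ft_force: [-0.2, -0.3, 0.4]
grip_width: -0.0002
```

```bash
python3 - <<'E'
from mv import *
fb();delta(deck(-.140,0,.007),Rd*F)
s=optics.camera("scene"); crop(s,210,150,120,100,6,"pics/s8.png")
E
```

```text
t 7.8 tcp board [-0.14055844  0.00017102  0.02889144] h 0.007662120694804926 F board [-0.06539928 -0.31099283  0.41184903] g -0.00016189728372772272
t 7.8 d [ 0.0002 -0.0002  0.0007] rv [-0.      0.0003  0.0001] F [-0.1514 -0.2794  0.4118] g -0.00016189728372772272
```

View pics/s8.png

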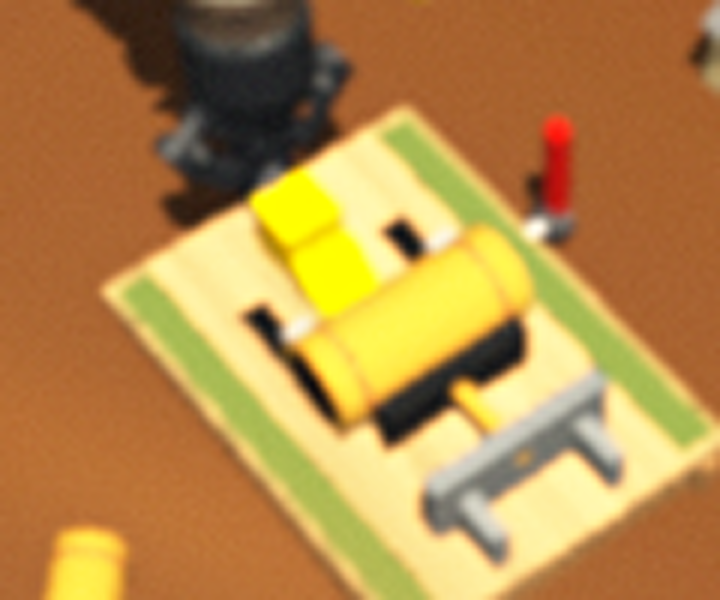

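Request:
apply_moves:
  plan: [-0.002,0,0.0005,0,0,0,-0.004,0,0.0005,0,0,0,-0.006,0,0.0005,0,0,0,-0.008,0,0.0005,0,0,0,-0.01,0,0.0005,0,0,0,-0.012,0,0.0005,0,0,0,-0.014,0,0.0005,0,0,0,-0.016,0,0.0005,0,0,0,-0.018,0,0.0005,0,0,0,-0.02,0,0.0005,0,0,0,-0.022,0,0.0005,0,0,0,-0.024,0,0.0005,0,0,0]

```text
clock: 8.85
eef_pos: [0.4999, 0.0185, 0.0305]
tool_rot: [0.144, 0.988, -0.008, 0.052]
ft_force: [-0.1, -0.3, -0.4]
grip_width: 0.0001
```

```bash
python3 - <<'E'
from mv import *
fb();delta(deck(-.140,0,.007),Rd*F)
chk(-.0685,0,"pics/s9.png")
chk(-.0685,0,"pics/t9.png","top",0,(190,90,120,140,5))
E
```

```text
t 8.85 tcp board [-1.16616757e-01  6.11314869e-05  3.05424013e-02] h 0.006794730837766461 F board [ 0.00150152 -0.30647456 -0.41041184] g 6.239835389379737e-05
t 8.85 d [ 0.0242 -0.0001 -0.0002] rv [-0.0002  0.0001  0.0001] F [-0.086  -0.2942 -0.4104] g 6.239835389379737e-05
```

View pics/s9.png

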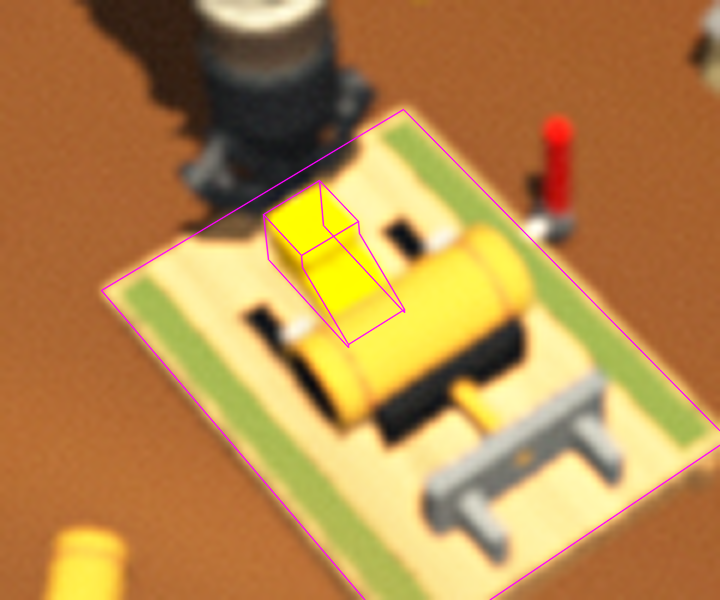

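View pics/t9.png

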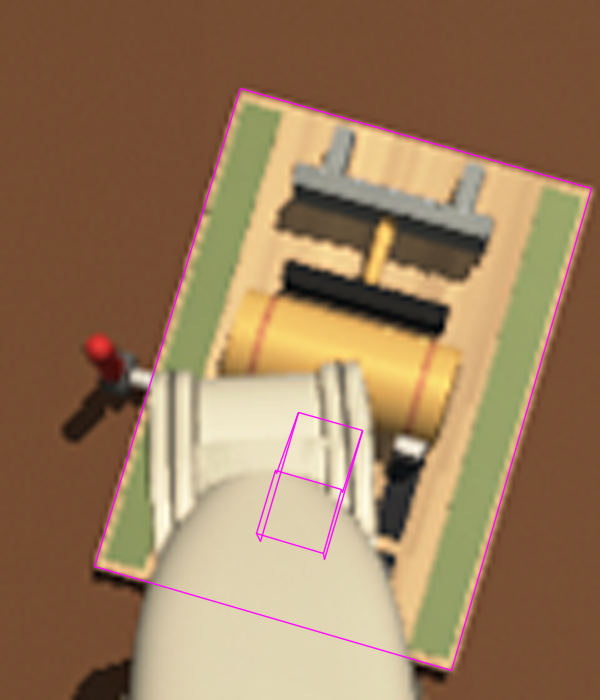

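Request:
apply_moves:
  plan: [-0.001,0,0,0,0,0,-0.002,0,0,0,0,0,-0.003,0,0,0,0,0,-0.004,0,0,0,0,0,-0.005,0,0,0,0,0,-0.006,0,0,0,0,0,-0.007,0,0,0,0,0,-0.008,0,0,0,0,0,-0.009,0,0,0,0,0,-0.01,0,0,0,0,0,-0.011,0,0,0,0,0,-0.012,0,0,0,0,0]

```text
clock: 9.95
eef_pos: [0.5097, 0.0156, 0.0315]
tool_rot: [0.144, 0.988, -0.007, 0.05]
ft_force: [-4.4, 2.6, 5.2]
grip_width: 0.0002
```

Request:
apply_moves:
  plan: [-0.001,0,0,0,0,0,-0.002,0,0,0,0,0,-0.003,0,0,0,0,0,-0.004,0,0,0,0,0,-0.004,0,0,0,0,0]

```text
clock: 10.37
eef_pos: [0.5139, 0.0142, 0.032]
tool_rot: [0.144, 0.988, -0.008, 0.051]
ft_force: [-3.2, 0.9, 0.5]
grip_width: -0.0004
```

```bash
python3 - <<'E'
from mv import *
fb();delta(deck(-.10,0,.007),Rd*F)
chk(-.054,0,"pics/s10.png")
E
```

```text
t 10.37 tcp board [-1.02027720e-01 -7.51231752e-05  3.19603411e-02] h 0.006675825712292323 F board [-3.32783333 -0.03836031  0.4701693 ] g -0.0003700967579153394
t 10.3667 d [-0.0013  0.0001 -0.0003] rv [-0.0004 -0.002   0.0004] F [-3.2006  0.9123  0.4702] g -0.0003700967579153394
```

View pics/s10.png

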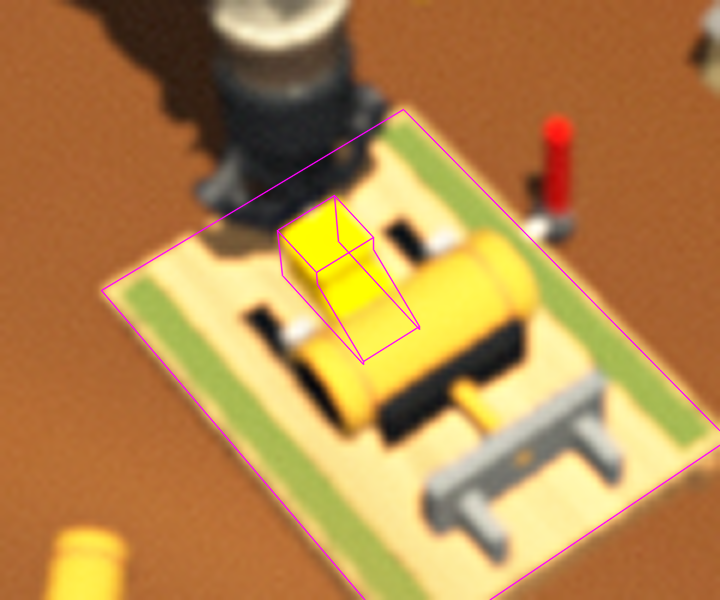

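Request:
apply_moves:
  plan: [-0.0005,0,0,0,0,0,-0.001,0,0,0,0,0,-0.0015,0,0,0,0,0,-0.002,0,0,0,0,0,-0.0025,0,0,0,0,0,-0.003,0,0,0,0,0]

```text
clock: 10.92
eef_pos: [0.516, 0.0136, 0.0322]
tool_rot: [0.144, 0.988, -0.007, 0.05]
ft_force: [-8.4, 3.6, 5.4]
grip_width: 0.0004
```

Request:
apply_moves:
  plan: [-0.0005,0,0,0,0,0,-0.001,0,0,0,0,0,-0.0015,0,0,0,0,0,-0.002,0,0,0,0,0,-0.0025,0,0,0,0,0,-0.003,0,0,0,0,0]

```text
clock: 11.42
eef_pos: [0.5159, 0.0136, 0.032]
tool_rot: [0.143, 0.989, -0.007, 0.047]
ft_force: [-15.2, 6.7, 11.1]
grip_width: -0.0005
```

```bash
python3 - <<'E'
from mv import *
fb();delta(deck(-.10,0,.007),Rd*F)
chk(-.047,0,"pics/s11.png")
E
```

```text
t 11.42 tcp board [-9.99248265e-02 -7.11982881e-05  3.19828652e-02] h 0.006477827517646585 F board [-16.49387676   2.10258329  11.09156982] g -0.0004628666118830712
t 11.4167 d [ 0.0008  0.0001 -0.0005] rv [ 0.0001 -0.0092  0.0015] F [-15.2093   6.7191  11.0916] g -0.0004628666118830712
```

View pics/s11.png

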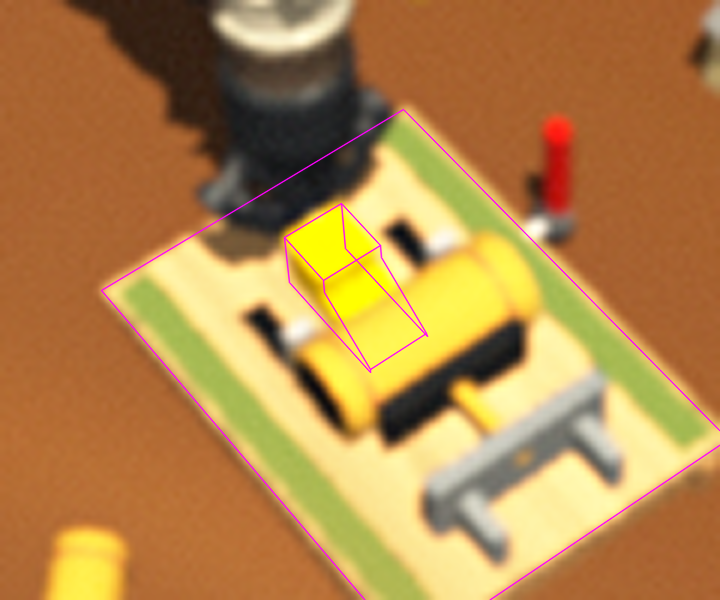

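```bash
python3 - <<'E'
from mv import *
fb()
t=optics.camera("top"); crop(t,220,130,80,65,10,"pics/t12.png")
s=optics.camera("scene"); crop(s,250,180,80,60,10,"pics/s12.png")
fb()
E
```

```text
t 11.47 tcp board [-9.99317775e-02 -8.49666342e-05  3.19814794e-02] h 0.006477177827750676 F board [-14.14157144   0.10517727   9.24130243] g -0.000156420522156032
t 11.57 tcp board [-9.98907502e-02 -4.87863705e-05  3.20097670e-02] h 0.006501009695305647 F board [-15.9634296    0.87355012  10.37406876] g -6.230610212346171e-05
```

View pics/t12.png

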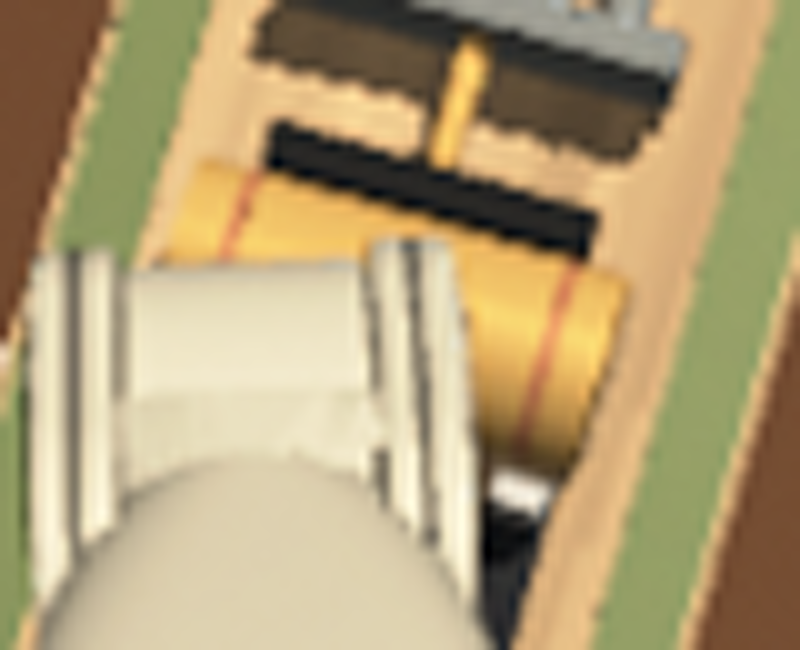

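View pics/s12.png

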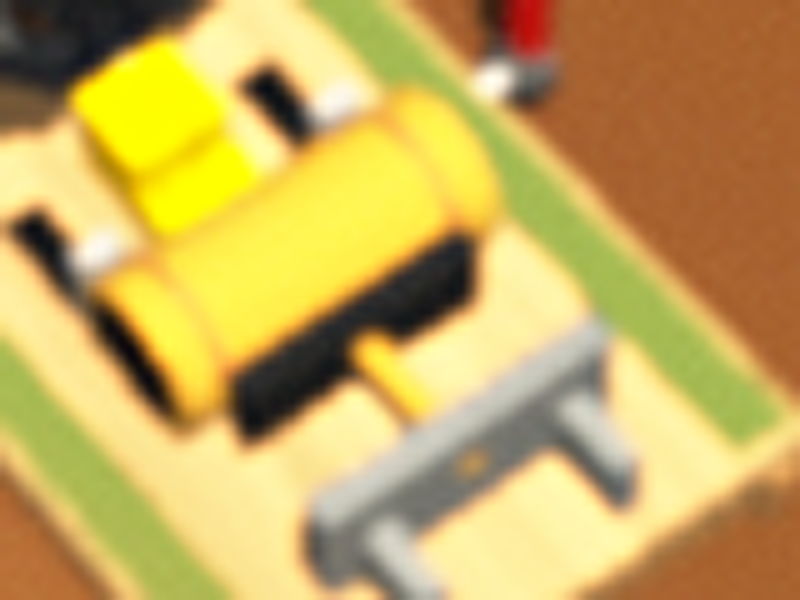

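Request:
apply_moves:
  plan: [0,0,-0.0005,0,0,0,0,0,-0.001,0,0,0,0,0,-0.0015,0,0,0,0,0,-0.0015,0,0,0]

```text
clock: 11.9
eef_pos: [0.5161, 0.0134, 0.0327]
tool_rot: [0.143, 0.989, -0.007, 0.048]
ft_force: [-10.7, 3.9, 2.0]
grip_width: 0.0
```

```bash
python3 - <<'E'
from mv import *
fb()
E
```

```text
t 11.9 tcp board [-0.09963566 -0.00022178  0.03272475] h 0.007185316216257407 F board [-11.3752537    0.69541899   1.98853665] g 1.8730432767482154e-05
```

Request:
apply_moves:
  plan: [-0.0005,0,0,0,0,0,-0.001,0,-0.0003,0,0,0,-0.001,0,-0.0005,0,0,0,-0.001,0,-0.0005,0,0,0,-0.001,0,-0.0005,0,0,0,-0.001,0,-0.0005,0,0,0,-0.001,0,-0.0005,0,0,0,-0.001,0,-0.0005,0,0,0]

```text
clock: 12.57
eef_pos: [0.5161, 0.0134, 0.0329]
tool_rot: [0.143, 0.989, -0.007, 0.047]
ft_force: [-11.3, 4.7, 2.2]
grip_width: 0.0
```

```bash
python3 - <<'E'
from mv import *
fb()
E
```

```text
t 12.57 tcp board [-0.09961855 -0.00025436  0.03288844] h 0.007346317146231712 F board [-12.20968234   1.27408235   2.2003281 ] g 2.9565662353090332e-05
```

Request:
apply_moves:
  plan: [-0.0005,0,0,0,0,0,-0.001,0,-0.0002,0,0,0,-0.001,0,-0.0002,0,0,0,-0.001,0,-0.0002,0,0,0,-0.001,0,-0.0002,0,0,0,-0.001,0,-0.0002,0,0,0,-0.001,0,-0.0002,0,0,0,-0.001,0,-0.0002,0,0,0]

```text
clock: 13.23
eef_pos: [0.5161, 0.0133, 0.033]
tool_rot: [0.143, 0.989, -0.007, 0.046]
ft_force: [-13.1, 5.8, 3.3]
grip_width: 0.0002
```

```bash
python3 - <<'E'
from mv import *
fb()
E
```

```text
t 13.23 tcp board [-0.09963722 -0.00032237  0.03295563] h 0.007415093171014085 F board [-14.20691431   1.79784203   3.34283146] g 0.00022083698297120576
```

Request:
apply_moves:
  plan: [0.002,0,0,0,0,0,0.004,0,0,0,0,0,0.007,0,0,0,0,0,0.011,0,0,0,0,0,0.018,0,0,0,0,0,0.026,0,0,0,0,0,0.03,0,-0.01,0,0,0,0.034,0,-0.04,0,0,0,0.034,0,-0.08,0,0,0,0.034,0,-0.1,0,0,0,0.034,0,-0.1,0,0,0]

```text
clock: 14.15
eef_pos: [0.4833, 0.025, 0.1374]
tool_rot: [0.144, 0.988, -0.006, 0.057]
ft_force: [1.3, -1.2, -0.3]
grip_width: 0.0003
```

```bash
python3 - <<'E'
from mv import *
fb()
chk(-.0475,0,"pics/s13.png")
# lever: handle geometry
sh=bd(-.033,.135,.022); print("shaft",sh)
for c in (0,1.4):
    a=.105+c; print(c,bd(-.033-.088*np.sin(a),.135,.022+.088*np.cos(a)))
delta(bd(.02,.137,.15),Rb*F)
E
```

```text
t 14.15 tcp board [-0.13445588  0.0014901   0.13738425] h 0.11491782535969615 F board [ 1.55151313 -0.78387786 -0.25027561] g 0.0002970128369318987
shaft [0.61857046 0.12400489 0.022     ]
0 [0.60973044 0.12663516 0.10951535]
1.4 [0.5344074  0.14904691 0.0277859 ]
t 14.2 d [-0.1563  0.1359  0.0029] rv [0.0026 0.1125 0.0003] F [-0.4583  0.3083  0.5135] g 0.00017504515958581123
```

View pics/s13.png

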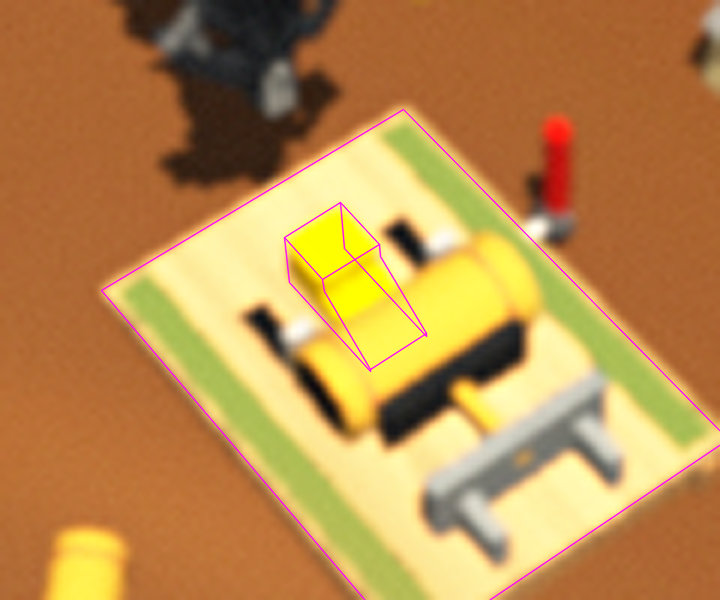

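```bash
python3 - <<'E'
from mv import *
t=optics.camera("top"); s=optics.camera("scene")
def red(c,x0,x1,y0,y1):
    a=c["pixels"][y0:y1,x0:x1].astype(int); m=(a[...,0]>100)&(a[...,1]<60)&(a[...,2]<60)
    v,u=np.nonzero(m); return u+x0,v+y0
for n,c,w in(("t",t,(195,235,145,190)),("s",s,(290,320,160,195))):
    u,v=red(c,*w); print(n,u.min(),u.max(),v.min(),v.max(),u.mean(),v.mean())
c=0
for r in(.03,.088):
    p=bd(-.033-r*np.sin(.105),.135,.022+r*np.cos(.105)); print(r,proj(t,p),proj(s,p))
p,e=tri(t,(209.5,159),s,(302.6,171.3)); print(p,e,Rb.inv().apply(p-[B[0],B[1],0]))
delta(bd(.02,.137,.15),Rb*F)
E
```

```text
t 207 212 157 161 209.33333333333334 159.125
s 298 304 170 184 302.2063492063492 177.46031746031747
0.03 [[211.09605694 162.04197076]] [[302.0587331  180.91187472]]
0.088 [[208.79703611 158.53965049]] [[302.16029775 170.53761042]]
[0.61057012 0.12612665 0.10538827] 0.002948628164505684 [-0.04127321  0.13475207  0.10538827]
t 14.3 d [-0.159   0.1369 -0.0017] rv [0.0001 0.1058 0.0002] F [0.044  0.3583 0.0686] g 8.857172392853341e-05
```

Handle confirmed by the two views: tip at board (-41, 135, 105) mm, as modelled. Move to its uphill side.

Request:
apply_moves:
  plan: [0,0.02,-0.01,0,0.03,0,-0.02,0.04,-0.02,0,0.06,0,-0.04,0.06,-0.02,0,0.09,0,-0.065,0.08,-0.02,0,0.106,0,-0.09,0.1,-0.02,0,0.106,0,-0.12,0.12,-0.015,0,0.106,0,-0.145,0.137,-0.01,0,0.106,0,-0.159,0.137,-0.005,0,0.106,0,-0.159,0.137,-0.002,0,0.106,0,-0.159,0.137,-0.002,0,0.106,0,-0.159,0.137,-0.002,0,0.106,0]

```text
clock: 15.22
eef_pos: [0.6684, 0.1105, 0.1477]
tool_rot: [0.144, 0.99, -0.001, -0.003]
ft_force: [-0.5, 1.0, 0.8]
grip_width: -0.0002
```

```bash
python3 - <<'E'
from mv import *
fb()
delta(bd(.0,.136,.085),Rb*F)
s=optics.camera("scene"); crop(s,240,130,110,100,6,"pics/s14.png")
E
```

```text
t 15.22 tcp board [0.01865494 0.13625214 0.14771204] h 0.1091416192408659 F board [-0.79408577  0.85589002  0.76021149] g -0.00015182561253253415
t 15.2167 d [ 0.0183 -0.0001  0.0628] rv [-0.002  -0.0053 -0.0002] F [-0.517   1.0468  0.7602] g -0.00015182561253253415
```

View pics/s14.png

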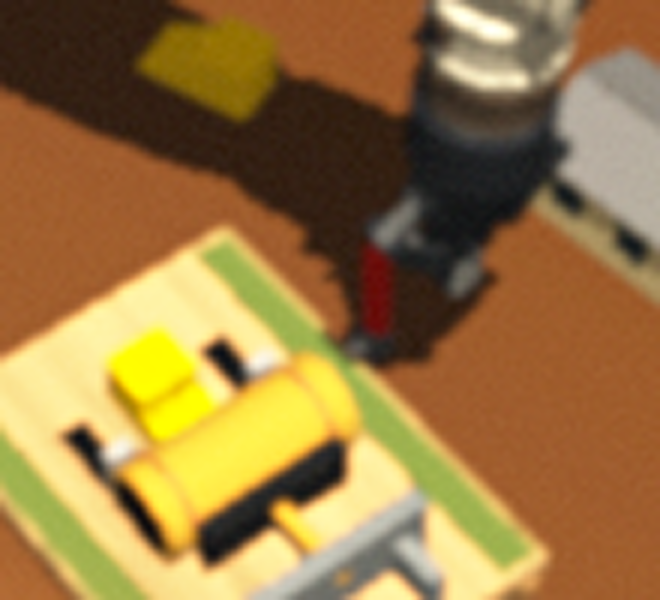

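Request:
apply_moves:
  plan: [0.005,0,0.02,0,-0.005,0,0.01,0,0.04,0,-0.005,0,0.015,0,0.055,0,-0.005,0,0.018,0,0.0625,0,-0.005,0,0.018,0,0.0625,0,-0.005,0]

```text
clock: 15.68
eef_pos: [0.6501, 0.1158, 0.0857]
tool_rot: [0.144, 0.99, -0.001, -0.0]
ft_force: [-1.2, 0.3, -1.1]
grip_width: 0.0001
```

```bash
python3 - <<'E'
from mv import *
fb()
o,pe,Re=obs()
for c in np.r_[0,.1,.2:1.41:.1,1.4]:
    f=.105+c; r=.066
    p=bd(-.033-r*np.sin(f)+.008*np.cos(f)+.011,.136,.022+r*np.cos(f)+.008*np.sin(f))
    print(round(c,2),Re.inv().apply(p-pe))
E
```

```text
t 15.68 tcp board [-0.00044173  0.13615696  0.08569625] h 0.049468851496497185 F board [-1.17576524 -0.08276229 -1.06409721] g 0.00010135311271579082
0.0 [ 0.02052043 -0.00015215 -0.00277282]
0.1 [ 0.02716198 -0.00014822 -0.00254262]
0.2 [ 0.03374737 -0.00014292 -0.00165052]
0.3 [ 0.04021079 -0.00013632 -0.00010544]
0.4 [ 0.04648768 -0.00012846  0.00207719]
0.5 [ 0.0525153  -0.00011945  0.00487556]
0.6 [ 0.05823344 -0.00010935  0.0082617 ]
0.7 [ 6.35849587e-02 -9.82861338e-05  1.22017891e-02]
0.8 [ 6.85163901e-02 -8.63529899e-05  1.66564519e-02]
0.9 [ 7.29784592e-02 -7.36743450e-05  2.15811811e-02]
1.0 [ 7.69265825e-02 -6.03768800e-05  2.69267704e-02]
1.1 [ 8.03213117e-02 -4.65934587e-05  3.26398083e-02]
1.2 [ 8.31287277e-02 -3.24618006e-05  3.86632122e-02]
1.3 [ 8.53207797e-02 -1.81231045e-05  4.49367982e-02]
1.4 [ 8.68755656e-02 -3.72063797e-06  5.13978827e-02]
1.4 [ 8.68755656e-02 -3.72063797e-06  5.13978827e-02]
```

Request:
apply_moves:
  plan: [0.008,0,-0.001,0,0,0,0.015,0,-0.0025,0,0,0,0.0205,0,-0.0028,0,0,0,0.024,0,-0.0027,0,0,0,0.0272,0,-0.0025,0,0,0,0.0305,0,-0.002,0,0,0,0.0337,0,-0.0016,0,0,0,0.037,0,-0.001,0,0,0,0.04,0,0,0,0,0,0.0465,0,0.002,0,0,0,0.0525,0,0.005,0,0,0,0.058,0,0.0085,0,0,0]

```text
clock: 16.68
eef_pos: [0.5965, 0.1327, 0.0782]
tool_rot: [0.144, 0.99, -0.0, 0.002]
ft_force: [0.2, -0.2, 1.9]
grip_width: 0.0001
```

```bash
python3 - <<'E'
from mv import *
fb()
o,pe,Re=obs()
for c in np.r_[.6:1.41:.1]:
    f=.105+c; r=.066
    p=bd(-.033-r*np.sin(f)+.008*np.cos(f)+.011,.136,.022+r*np.cos(f)+.008*np.sin(f))
    print(round(c,2),Re.inv().apply(p-pe))
s=optics.camera("scene"); crop(s,240,130,110,100,6,"pics/s15.png")
E
```

```text
t 16.68 tcp board [-0.05662365  0.13706005  0.07822104] h 0.047923074180464306 F board [ 0.26308904 -0.07967315  1.90613914] g 0.00011965225633858405
0.6 [ 0.00205655 -0.0010594   0.00076362]
0.7 [ 0.00742249 -0.00105735  0.00468407]
0.8 [ 0.01237023 -0.00105531  0.00912063]
0.9 [ 0.01685034 -0.00105329  0.01402897]
1.0 [ 0.02081804 -0.00105132  0.01936006]
1.1 [ 0.02423371 -0.00104942  0.02506062]
1.2 [ 0.0270632 -0.0010476  0.0310737]
1.3 [ 0.02927825 -0.00104588  0.03733922]
1.4 [ 0.03085672 -0.00104429  0.04379457]
```

View pics/s15.png

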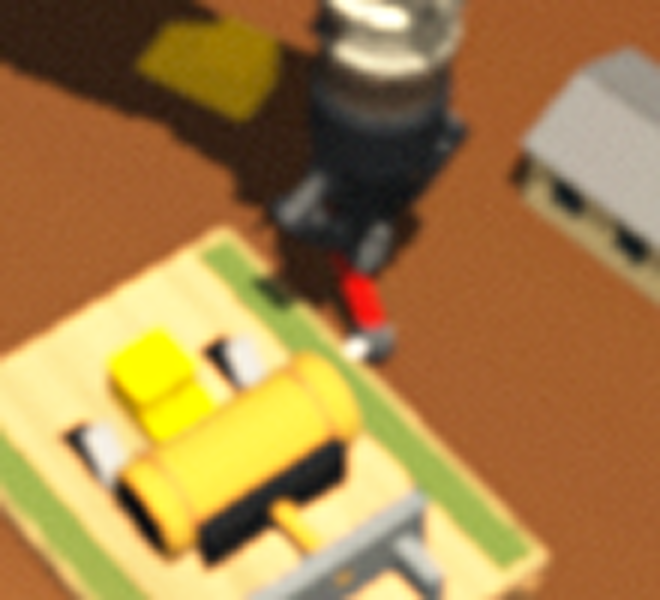

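The lever is swinging, tabs retract clear of the barrel. Continue down to the end stop.

Request:
apply_moves:
  plan: [0.005,-0.001,0.003,0,0,0,0.01,-0.001,0.007,0,0,0,0.0145,-0.001,0.0115,0,0,0,0.0185,-0.001,0.0165,0,0,0,0.022,-0.001,0.022,0,0,0,0.025,-0.001,0.028,0,0,0,0.028,-0.001,0.034,0,0,0,0.03,-0.001,0.04,0,0,0,0.031,-0.001,0.044,0,0,0,0.031,-0.001,0.046,0,0,0,0.031,-0.001,0.047,0,0,0,0.031,-0.001,0.047,0,0,0]

```text
clock: 17.73
eef_pos: [0.5674, 0.1403, 0.0338]
tool_rot: [0.144, 0.99, -0.0, 0.002]
ft_force: [-7.2, -1.0, 17.0]
grip_width: 0.0003
```

```bash
python3 - <<'E'
from mv import *
fb()
delta(bd(-.033-.066*np.sin(1.505)+.0115,.136,.022+.066*np.cos(1.505)+.008),Rb*F)
s=optics.camera("scene"); crop(s,240,130,110,100,6,"pics/s16.png")
E
```

```text
t 17.73 tcp board [-0.08667225  0.13602066  0.0337976 ] h 0.006893598882306233 F board [-6.57918775 -2.96573396 16.95790231] g 0.00025693874200962536
t 17.7333 d [ 0.0007 -0.     -0.0005] rv [0.0003 0.0045 0.0001] F [-7.1518 -0.9663 16.9579] g 0.00025693874200962536
```

View pics/s16.png

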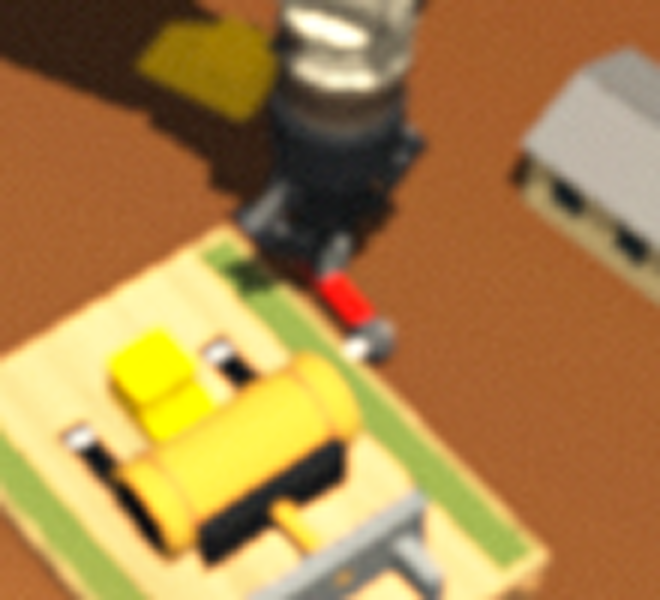

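Request:
apply_moves:
  plan: [0,0,-0.005,0,0,0,0,0,-0.02,0,0,0,0,0,-0.05,0,0,0,0,0,-0.09,0,0,0,0.02,0.02,-0.12,0,0,0,0.04,0.04,-0.14,0,0,0,0.06,0.06,-0.15,0,0,0,0.08,0.09,-0.16,0,0,0,0.1,0.12,-0.16,0,0,0,0.1,0.12,-0.16,0,0,0,0.1,0.12,-0.16,0,0,0]

```text
clock: 18.7
eef_pos: [0.5045, 0.2857, 0.1904]
tool_rot: [0.142, 0.99, -0.001, 0.002]
ft_force: [0.1, -1.2, 0.3]
grip_width: -0.0001
```

```bash
python3 - <<'E'
from mv import *
import ov
fb()
s=optics.camera("scene"); cv2.imwrite("pics/s17.png",s["pixels"][:,:,::-1])
L=[ov.tf(l,B) for l in ov.boardlines(1.4)]
L=[L[0],L[3]]+[Rd.apply(l)+deck(-.0475,0,0) for l in ov.chocklines()]
ov.draw(s,L,210,150,120,100,6,"pics/s18.png")
t=optics.camera("top"); ov.draw(t,L,190,90,150,140,5,"pics/t18.png")
cv2.imwrite("pics/t17.png",t["pixels"][:,:,::-1])
E
```

```text
t 18.7 tcp board [-0.18843216  0.25740292  0.19043872] h 0.17333720252178839 F board [ 0.39765728 -1.11615684  0.2709685 ] g -0.000102676433252234
```

View pics/s18.png

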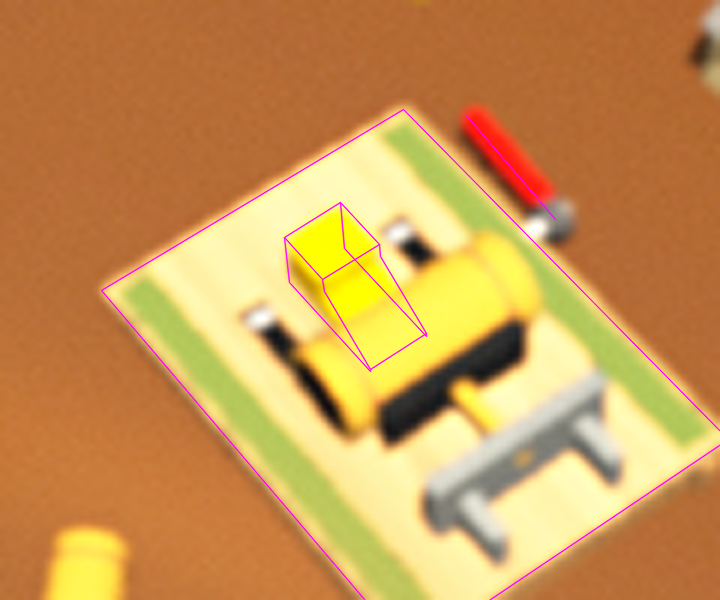

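View pics/t18.png

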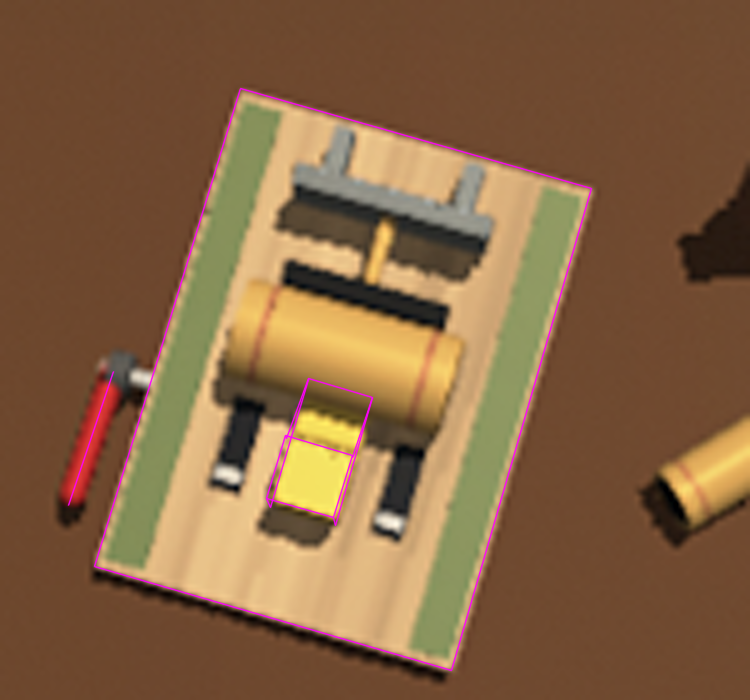

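View pics/s17.png

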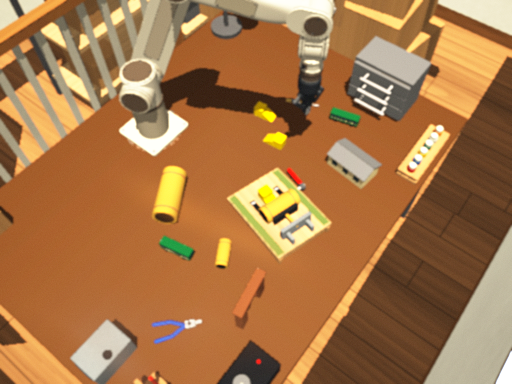

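```bash
python3 -c "
from workcell import bot
print(bot.job_done())"
```

```text
the job is handed in; nothing more can be done
None
```

The chock now holds the barrel on its own, with the lever swung down to its end stop. I handed the job in at about 18.8 s of the 72 s allowed.

**What I did**
- I gripped the farthest of the three chocks, 0.55 m from the base, and set it on the deck between the tabs.
- I let go and pushed its tail with the closed fingers. The barrel rolled up about 6 mm at roughly 3 N, then stopped dead against the pad.
- I pressed it home at 11–14 N for about 1.3 s, then backed the fingers off. The highest horizontal push I read was about 16.5 N, under the 25 N limit.
- I pushed the red lever downhill with the closed fingers until it met its end stop, where I read about 17 N down, then raised the arm clear.

**Last checks**
- **Lever and tabs:** the handle matches the 1.4 rad overlay to within a few millimetres, and the tabs are sunk in their slots.
- **Chock and barrel:** the chock is centred on the barrel. Neither moved when I let go or when the lever swung.
- **Bystanders:** they look unmoved in the final scene image; I did not measure them.

**What didn't go cleanly:** early in the press the fingers also pushed down on the chock with about 11 N, which added friction. I raised the hand slightly and repeated the press with only 2–3 N downward. The cameras cannot resolve the contact between barrel and pad below about 2 mm, so that rests on the stall and the jump in force.

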